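Hold a sample down in a spring-seat photometer for its reading

ROBOT

A 6-joint arm with a two-finger parallel gripper is mounted at the origin on a cart in front of the work surface, level with it; the furniture and walls round the work are solid. World frame = base frame: x ahead of the robot, y to its left, z up, the work surface at z = 0. Lengths are in m, angles in rad, forces in N, time in s.
With the tool pointing down it reaches from about 0.35 to 0.775 m from the base axis. Payload 7.3 kg.
Tool frame: the origin (TCP) lies on the centre line of the jaws, within the pads' length; the fingertips stand robot.nose_length ahead of it and the grasp point (between the pads) is the TCP (robot.nose_length is the distance from the TCP to the fingertips, in m); z points along the fingers, y is the direction in which the jaws open and shut (so a half turn about z gives the same grasp; the last joint's range is limited). The gripper opens to 92 mm and grips with 3 to 60 N. Pads are 19 mm wide; open, the fingers measure 130 mm over their backs; the gripper's body (75 mm by 190 mm) begins 47 mm behind the grasp point.
Start: joints at [1.03, 0.342, 1.524, -0, 1.275, -0.146], TCP at [0.202, 0.485, 0.246] pointing down, gripper open.
Joint ranges: [-2.53, 2.53], [-0.77, 2.02], [0.04, 2.7], [-1, 4.14], [0.28, 2.66], [-3.11, 3.11]. Speed limits (rad/s): [2.57, 2.57, 3.14, 3.14, 3.14, 3.14].

INTERFACE

Orientations are given as [roll, pitch, yaw] about the fixed x, y, z axes, in that order (R = Rz(yaw) Ry(pitch) Rx(roll)).
In Python, from cell import robot, read_camera gives the robot as it stands.
- The arm moves only by the shell command python3 -m crank 'ROWS' [FORCE]. ROWS is JSON, a list of rows, each a list of 7 numbers: the shift along the tool's x, y, z in cm, then the turn, a rotation vector about the tool's x, y, z in degrees, then the opening, from 0 (shut) to 1 (fully open). In form: [[tx, ty, tz, wx, wy, wz, jaw], ...]. A call has 1 to 5 rows; each row is the pose to reach, as a shift and turn from the pose commanded when the call began, along the tool's axes at that moment; what a row does not reach only later rows make up. A row lasts 1/8 s, in which the tool goes at most 62.5 mm and 10.7 degrees, less where a joint would pass 70% of its speed; a pose out of reach is approached as far as the arm can. A call with a gripper value outside its range is refused whole. The fingers move at their own pace and stop on an object; FORCE is the grip in N (left out, the last holds). Time passes only in rows, so rows that repeat a pose let the fingers close. It gives the time, the measured TCP pose, the force and the opening at its end, in the units of the state.
- robot.observe(): the state, without advancing time (a new reading comes with each control period).
- read_camera(name): name is "scene" or "top" or "wrist"; returns a dict with "frame" (384x512x3 uint8, red, green, blue), "intrinsics" (3x3 intrinsics, pixels), "R" (3x3) and "t" (3): a world point X has camera coordinates R X + t. Camera axes: x right, y down, z forward; pixel columns grow to the right and rows downward; lengths in m; the calibration is good to about 2 mm. A picture is of the moment at which its call begins. There is no depth.
- robot.hand_in(): hands the job in, once; it reports no verdict.
The state is a dict: "time": time; "qpos": joint angles; "qvel": joint speeds; "joint_efforts": joint torques, N m; "tool_pos": TCP position; "tool_rot": TCP orientation; "contact_force": force on the tool from outside, world axes, zero at the start; "torque": the same for the moment, N m; "opening": finger opening in m.
Only numpy, scipy, OpenCV 4.12 (cv2) and the standard library are available. Lean on these libraries where they do the work, as an engineer would, in place of code of your own. Each camera call takes 0.05 s, during which the arm holds its last target.

TASK

Take a reading of the blue-capped sample: stand the blue-capped vial upright in the well of the grey field photometer and let go of it, then swing the black light hood down over it and press the hood fully home, so that it pushes the vial down on the sprung seat until the hood meets its stop. The hood has no catch and the meter reads only while it is shut, so finish while still holding it shut with steady, moderate pressure; leave the white-capped vial and everything else where it stands.

Things in the scene. Friction and masses are not known exactly. Their poses are not given: they have to be found in the camera images.
- blue_vial_mid (a point): Centre (half-way up) of the vial to be read: upright clear cylinder, pink sample, BLUE cap, 20 mm diameter, 48 mm tall, about 30 g. Its z axis runs up the vial. Starts standing on the bench. Grip it by its upper part (fingertips 20 mm or more above its foot): 18 mm of it goes below the deck before the seat carries it.
- white_vial_mid (a point): Centre of a second vial of the same size with a WHITE cap. Not wanted; must stay where it stands.
- photometer: Field photometer, fixed to the bench: grey case, yellow corner bumpers, 176 mm long, 96 mm wide. Origin on the bench under the axis of its sample well. Axes: z up; x from the front (display and keys) to the rear hinge block; y parallel to the hinge. The case reaches from x = -111 to +65 mm, y = -48 to +48 mm. Its deck round the well is 50 mm above the bench.
- well_mouth (a point): Centre of the mouth of the round sample well, in the deck 50 mm above the bench; axes as the photometer. Bore 22.4 mm, chamfered mouth. On the sprung seat inside, a vial first rests with its foot 18 mm below the deck and its top 30 mm above; fully pressed it goes 14 mm lower. The spring needs 2.4 N to start and 8 N at the bottom.
- hood_hinge (a point): Point on the hood's hinge axis, in the middle of it: 45 mm behind the well (+x of well_mouth) and 16 mm above the deck. Axes as well_mouth; the hinge axis is y. The rear block behind it is no higher than this.
- hood_pad (a point): Lowest point of the domed pad inside the hood, on the hinge plane 45 mm from the axis, that bears on the vial's cap. The hood is 72 mm wide, its top 3 mm thick, with walls 16 mm deep below the hinge plane (on the deck when shut).
- hood_lip (a point): Point on the outer (top) face of the black light hood, on the ribbed lip at its free edge, 90 mm from the hinge axis, 9 mm off the plane through it; z axis = outward normal (up when shut), x points to the hinge. The lip's edge is 99 mm from the axis. Open, the outer face looks to the rear: push it from behind. To hold it shut press down on the lip: 4 N there reaches the stop.
- hood (a joint): Hood angle, rad: 0 = shut on its stop, about 1.57 = upright, up to 2.1 = leaning back. Stiff hinge: it stays where it is left. It meets a vial standing on the seat at about 0.3 and, let go, springs back to about there.
- seat (a joint): How far the sprung seat is pressed down, m: 0 = up, 0.014 = bottom.
- timer: White kitchen timer, 60 mm wide, 44 mm high; origin at the centre of its underside. Bystander.
- petri: Shallow round culture dish, 60 mm across, 15 mm high; origin under its centre. Bystander.
- coverslips: Small yellow carton, 21x26x19 mm; origin under its centre. Bystander.
- bottle: Amber reagent bottle with black cap, 33 mm across, 68 mm high; origin under its centre. Bystander.
Not all that is in view belongs to the job. Leave any brown look-alike of the part that bears blue_vial_mid alone.

How it is judged:
On the way, in this order (a step that is already met when the one before it is completed fails the run):
1. the blue-capped vial stands in the well on the raised seat, let go, with the hood still open (horizontal distance between blue_vial_mid and well_mouth below 0.005 m and z of blue_vial_mid in the frame of well_mouth below 0.009 m and angle between blue_vial_mid's own z axis and vertical below 0.2 rad and value of joint hood above 1 rad and contact force between each of the fingers, the arm and blue_vial below 0.05 N), for 0.2 s.
2. the hood is pressed home on its stop with the vial under it (value of joint hood below 0.03 rad and value of joint seat above 0.012 m), for 0.3 s.
At the end, for the whole second after the job is handed in: The blue-capped vial stands upright in the well (within 5 mm of its axis, tilt under 0.15 rad), pressed down by the hood at least 12 of the seat's 14 mm; the hood is shut on its stop (under 0.03 rad) and the robot still presses on it with more than 2 N, touching no vial (all of step 2 and contact force between hood and blue_vial above 2 N and horizontal distance between blue_vial_mid and well_mouth below 0.005 m and z of blue_vial_mid in the frame of well_mouth below -0.005 m and angle between blue_vial_mid's own z axis and vertical below 0.15 rad and contact force between each of the fingers, the arm and blue_vial below 0.05 N and contact force between any of the fingers, the arm and hood above 2 N); the arm keeps its last pose, push and grip.
It fails at once if the hood is slammed (closing faster than 5 rad/s) (velocity of joint hood below -5 rad/s).
It fails at once if the hood is pressed far too hard (over 60 N) (contact force between any of the fingers, the arm and hood above 60 N).
It fails at once if the white-capped vial is displaced or knocked over (distance of white_vial_mid from where it was at the start of the episode above 0.025 m or angle between white_vial_mid's own z axis and vertical above 0.5 rad).
It fails at once if a bystander is displaced (distance of any of timer, petri, coverslips, bottle from where it was at the start of the episode above 0.025 m).
It also fails if it takes over 58 s, if anything falls off the work surface, if the arm or the gripper's body presses on something with over 40 N, if the wrist force passes 120 N, or if a joint passes its speed limit or range.

## Working session

There is one attempt and no reset: what is moved stays moved. The work goes in short steps, Python scripts to look and compute and a shell command to move; the robot and the scene stay as the last step left them, time stands still between calls to the robot, and variables do not carry over. Pictures are saved under pics/ and viewed, and the job is handed in when it is done.

```bash
mkdir -p pics; ls
python3 - <<'E'
from cell import robot, read_camera
import cv2
print(robot.observe()); print(robot.nose_length)
for n in ["scene","top","wrist"]:
    c=read_camera(n); cv2.imwrite(f"pics/{n}0.png",c["frame"][:,:,::-1]); print(n,c["intrinsics"].tolist(),c["R"].round(4).tolist(),c["t"].round(4).tolist())
E
```

```text
pics
{'time': 0.0, 'qpos': array([ 1.03000288e+00,  3.42714022e-01,  1.52502979e+00,  1.12824139e-05,
        1.27539827e+00, -1.46021288e-01]), 'qvel': array([ 0.00112055,  0.00165652, -0.0011646 ,  0.00034845,  0.00041983,
        0.00066929]), 'joint_efforts': array([-3.25247474e-04, -4.31252003e+01, -2.44217402e+01,  7.16893421e-02,
        5.61510539e-02, -1.57065870e-04]), 'tool_pos': array([0.2017009 , 0.48429211, 0.245045  ]), 'tool_rot': array([-3.14006129e+00, -2.36119437e-04,  2.74681702e+00]), 'contact_force': array([0.30556333, 0.43186682, 0.12704989]), 'torque': array([-0.00515633,  0.00793368,  0.02776828]), 'opening': 0.09146527992670739}
0.019
scene [[444.03423707557374, 0.0, 249.8471870424362], [0.0, 444.03423707557374, 192.71823943883706], [0.0, 0.0, 1.0]] [[0.7813, -0.6241, -0.0031], [-0.4201, -0.5222, -0.7422], [0.4616, 0.5812, -0.6701]] [-0.4948, 0.3112, 0.9753]
top [[370.809312148049, 0.0, 250.71716501636914], [0.0, 370.809312148049, 191.4244636793033], [0.0, 0.0, 1.0]] [[0.0236, -0.9996, -0.012], [-0.9981, -0.0229, -0.0564], [0.0561, 0.0133, -0.9983]] [-0.0381, 0.6318, 1.2117]
wrist [[269.095294868595, 0.0, 253.6877430353623], [0.0, 269.095294868595, 188.49309341555664], [0.0, 0.0, 1.0]] [[0.3848, 0.923, -0.0011], [0.8934, -0.3722, 0.2516], [0.2318, -0.0978, -0.9678]] [-0.5246, -0.0307, 0.3898]
```

View pics/scene0.png

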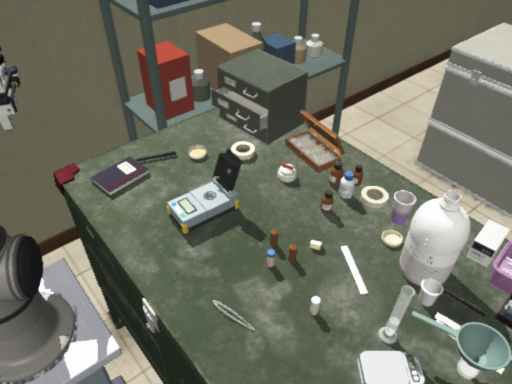

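View pics/top0.png

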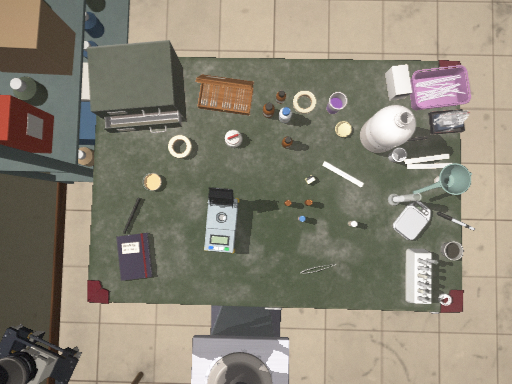

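View pics/wrist0.png

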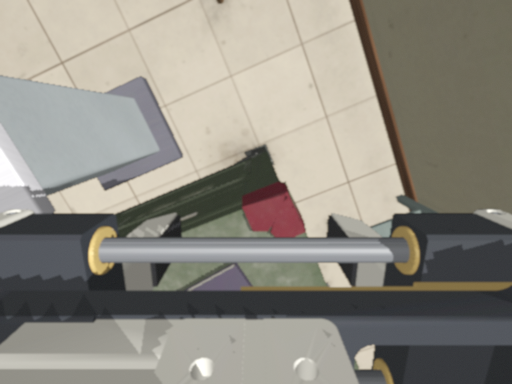

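The scene view shows the photometer at about (203,203), its open hood at (229,170), the blue vial at (270,258), brown look-alikes at (274,237) and (293,252), and the white vial at (315,305). In the top view the photometer is at (221,222), the blue cap at (302,219) and the white cap at (353,224). Next I'll zoom in.

```bash
cat > h.py <<'E'
import numpy as np, cv2
from cell import robot, read_camera
def ray(c,uv):
    R=np.array(c["R"]);t=np.array(c["t"]);K=np.array(c["intrinsics"])
    o=-R.T@t; d=R.T@np.linalg.inv(K)@np.array([uv[0],uv[1],1.]); return o,d/np.linalg.norm(d)
def onz(c,uv,z):
    o,d=ray(c,uv); return o+d*(z-o[2])/d[2]
def tri(*obs):
    A=np.zeros((3,3));b=np.zeros(3)
    for c,uv in obs:
        o,d=ray(c,uv);P=np.eye(3)-np.outer(d,d);A+=P;b+=P@o
    x=np.linalg.solve(A,b)
    return x,[float(np.linalg.norm((np.eye(3)-np.outer(ray(c,uv)[1],ray(c,uv)[1]))@(x-ray(c,uv)[0]))) for c,uv in obs]
def proj(c,X):
    p=np.array(c["R"])@np.array(X)+np.array(c["t"]);p=np.array(c["intrinsics"])@p;return p[:2]/p[2]
def crop(c,x0,y0,w,h,f,name):
    cv2.imwrite(name,cv2.resize(c["frame"][y0:y0+h,x0:x0+w,::-1],None,fx=f,fy=f,interpolation=cv2.INTER_CUBIC))
def blobs(c,lo,hi,roi,mn=4):
    hsv=cv2.cvtColor(c["frame"],cv2.COLOR_RGB2HSV);m=cv2.inRange(hsv,np.array(lo),np.array(hi))
    k=np.zeros_like(m);x,y,w,h=roi;k[y:y+h,x:x+w]=1;m=m*k
    n,l,s,ce=cv2.connectedComponentsWithStats(m)
    return [(s[i].tolist(),ce[i].round(2).tolist()) for i in range(1,n) if s[i][4]>=mn]
E
python3 - <<'E'
from h import *
t=read_camera("top");s=read_camera("scene")
crop(t,190,175,130,90,6,"pics/t1.png");crop(s,150,140,130,100,6,"pics/s1.png")
crop(s,240,220,90,70,8,"pics/s2.png")
for n,c,r in(("top",t,(280,180,100,60)),("scene",s,(240,220,100,100))):
    print(n,"blue",blobs(c,(100,90,60),(125,255,255),r))
E
```

```text
top blue [([300, 216, 6, 6, 25], [302.2, 218.4])]
scene blue [([267, 249, 9, 9, 58], [270.84, 252.62])]
```

View pics/t1.png

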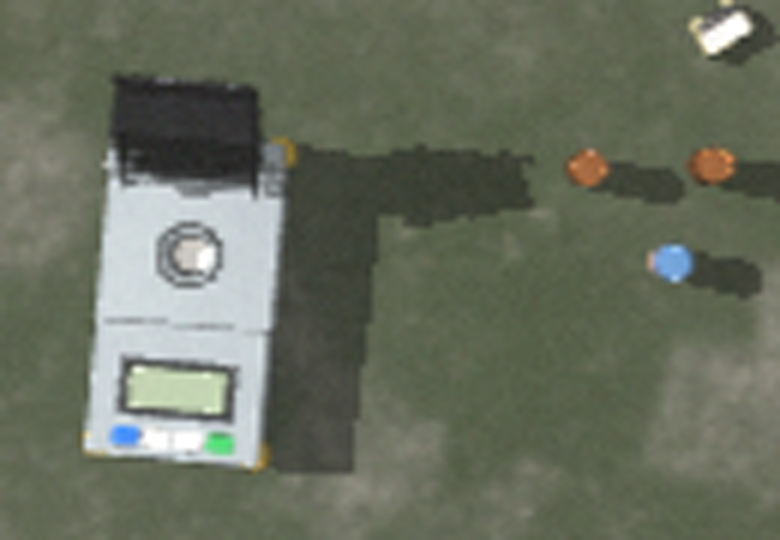

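View pics/s1.png

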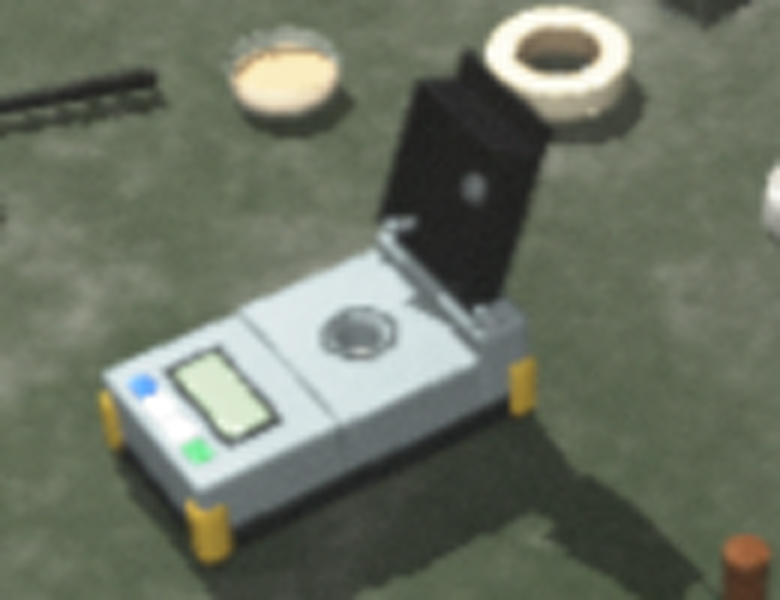

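View pics/s2.png

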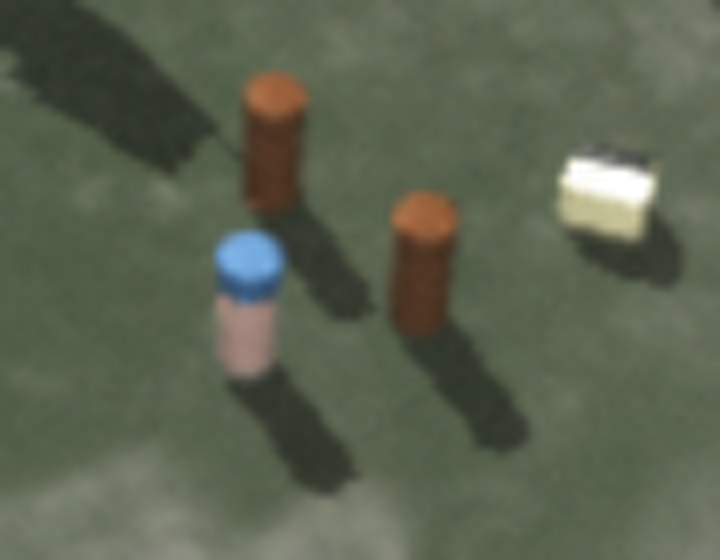

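Run:
```python
from h import *
t=read_camera("top");s=read_camera("scene")
T=lambda x,y:(190+(x+.5)/6-.5,175+(y+.5)/6-.5)
S1=lambda x,y:(150+(x+.5)/6-.5,140+(y+.5)/6-.5)
S2=lambda x,y:(240+(x+.5)/8-.5,220+(y+.5)/8-.5)
for n,a,b in[("bluetop",T(673,263),S2(250,253)),("br1",T(588,167),S2(276,95)),("br2",T(713,165),S2(425,215)),("well",T(190,255),S1(359,332)),
 ("frontL deck",T(90,440),S1(105,375)),("frontR",T(258,462),S1(195,492)),("deck split L",T(104,320),S1(240,310)),("split R",T(272,330),S1(340,420)),("hoodtopR(inner-view right)",T(258,88),S1(550,130)),("hoodtopL",T(115,78),S1(418,85)),("carton",T(722,32),S2(605,175))]:
    x,e=tri((t,a),(s,b)); print(n,x.round(4),np.round(e,4))
print(onz(t,T(673,263),.048),onz(t,T(190,255),.05))
print(onz(s,S2(247,377),0))
```

```text
bluetop [ 0.5477 -0.1895  0.0502] [0. 0.]
br1 [ 0.5981 -0.1434  0.0482] [0.0001 0.0001]
br2 [ 0.6008 -0.2105  0.0483] [0.0001 0.0001]
well [0.5456 0.069  0.0537] [0.0004 0.0004]
frontL deck [0.4435 0.1215 0.048 ] [0.0027 0.0027]
frontR [0.4346 0.031  0.0498] [0.0023 0.0023]
deck split L [0.5098 0.1137 0.0562] [0.0005 0.0005]
split R [0.5059 0.0246 0.0549] [0.0014 0.0014]
hoodtopR(inner-view right) [0.6292 0.029  0.1553] [0.001 0.001]
hoodtopL [0.6253 0.1076 0.1362] [0.0112 0.0112]
carton [ 0.6749 -0.2181  0.0213] [0.0001 0.0001]
[ 0.54769095 -0.18981366  0.048     ] [0.5458323  0.06908935 0.05      ]
[ 0.54299439 -0.19573133  0.        ]
```

```bash
cat >> h.py <<'E'
from scipy.spatial.transform import Rotation as Ro
def plan(pos,yaw=np.pi,pitch=0.,roll=np.pi):
    o=robot.observe(); R0=Ro.from_euler("xyz",o["tool_rot"]); 
    Rt=Ro.from_euler("xyz",[roll,pitch,yaw])
    print("shift cm",(R0.inv().apply(np.array(pos)-o["tool_pos"])*100).round(2),"turn deg",(R0.inv()*Rt).as_rotvec(degrees=True).round(2),"now",o["tool_pos"].round(4),o["tool_rot"].round(4),"open",round(o["opening"],4),"t",round(o["time"],2),"F",o["contact_force"].round(2))
E
python3 -c "
from h import *
plan([.53,-.1895,.2])"
```

```text
shift cm [-56.21 -49.6    4.57] turn deg [-1.000e-02 -0.000e+00 -2.262e+01] now [0.2019 0.4846 0.2456] [-3.1414 -0.      2.7468] open 0.0919 t 0.35 F [ 0.16  0.58 -0.03]
```

```bash
python3 -m crank '[[-4,-3.6,0.3,0,0,-2,1],[-8,-7.2,0.6,0,0,-4,1],[-12.5,-11,1,0,0,-6,1],[-17,-15,1.3,0,0,-8,1],[-21.5,-19,1.7,0,0,-10,1]]'; python3 -c "
from h import *
plan([.53,-.1895,.2])"
```

```text
time: 0.98
tool_pos: [0.3279, 0.2249, 0.2289]
tool_rot: [3.141, 0.001, 2.923]
contact_force: [1.6, 0.4, -0.4]
opening: 0.0918
shift cm [-28.71 -36.08   2.89] turn deg [  0.04   0.06 -12.53] now [0.3279 0.2249 0.2289] [3.1409e+00 1.0000e-03 2.9230e+00] open 0.0918 t 0.97 F [ 1.58  0.43 -0.37]
```

```bash
python3 -m crank '[[-3.6,-4.5,0.4,0,0,-2,1],[-7.2,-9,0.8,0,0,-4,1],[-10.8,-13.5,1.2,0,0,-6,1],[-14.4,-18,1.6,0,0,-8,1],[-18,-22.5,2,0,0,-9,1]]'; python3 -c "
from h import *
plan([.53,-.1895,.2])"
```

```text
time: 1.6
tool_pos: [0.4544, -0.0342, 0.2088]
tool_rot: [3.141, 0.001, 3.079]
contact_force: [1.9, 0.6, -1.1]
opening: 0.0919
shift cm [ -8.51 -15.02   0.88] turn deg [ 0.01  0.04 -3.6 ] now [ 0.4544 -0.0342  0.2088] [3.1414e+00 8.0000e-04 3.0788e+00] open 0.0919 t 1.6 F [ 1.91  0.63 -1.13]
```

```bash
python3 -m crank '[[-2.9,-5,0.3,0,0,-1.2,1],[-5.7,-10,0.6,0,0,-2.4,1],[-8.5,-15,0.9,0,0,-3.6,1],[-8.5,-15,0.9,0,0,-3.6,1]]'
python3 - <<'E'
from h import *
w=read_camera("wrist"); cv2.imwrite("pics/w1.png",w["frame"][:,:,::-1])
plan([.53,-.1895,.2])
print(blobs(w,(100,90,60),(125,255,255),(0,0,512,384),30), proj(w,[.5477,-.1895,.048]))
E
```

```text
time: 2.1
tool_pos: [0.5299, -0.1908, 0.1987]
tool_rot: [-3.141, -0.0, 3.137]
contact_force: [0.4, 0.3, -0.5]
opening: 0.0918
shift cm [-0.1  -0.09 -0.12] turn deg [ 0.05 -0.07 -0.17] now [ 0.529  -0.1886  0.1988] [ 3.1408e+00 -1.1000e-03  3.1386e+00] open 0.0915 t 2.15 F [-0.38  0.85 -0.36]
[] [254.53419014 197.45306738]
```

View pics/w1.png

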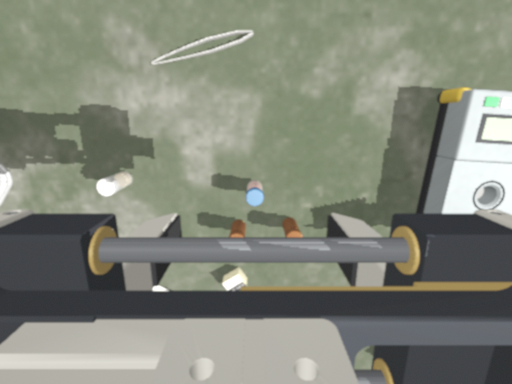

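The wrist view shows the blue cap at (255,197), as predicted, with the brown look-alikes behind it at (238,229) and (291,229). The well is at the right at (489,195).

Run:
```python
from h import *
w=read_camera("wrist");t=read_camera("top");s=read_camera("scene")
crop(w,225,165,70,60,10,"pics/w2.png"); crop(w,420,80,92,140,5,"pics/w3.png")
x,e=tri((w,(488.5,195.3)),(t,(221.2,217.1)),(s,(209.4,194.9)));print("well",x,e)
print(onz(w,(488.5,195.3),.05))
x,e=tri((w,(255,197.3)),(t,(302,218.4)),(s,(270.8,251.2)));print("blue",x,e)
print(onz(w,(255,197.3),.048))
plan([x[0],x[1],.06])
```

```text
well [0.54475417 0.06916711 0.05424294] [0.00154462084238119, 0.001125230246640148, 0.00046182019208987904]
[0.54461303 0.07376531 0.05      ]
blue [ 0.54732699 -0.18872008  0.04951074] [0.0023988963419880474, 0.0017522100646289137, 0.0007857291898093892]
[ 0.54656721 -0.18661115  0.048     ]
shift cm [-1.87 -0.26 13.98] turn deg [ 0.04 -0.03  0.02] now [ 0.5287 -0.1862  0.1998] [ 3.1410e+00 -4.0000e-04 -3.1412e+00] open 0.0917 t 2.3 F [-0.45  0.12 -0.17]
```

View pics/w2.png

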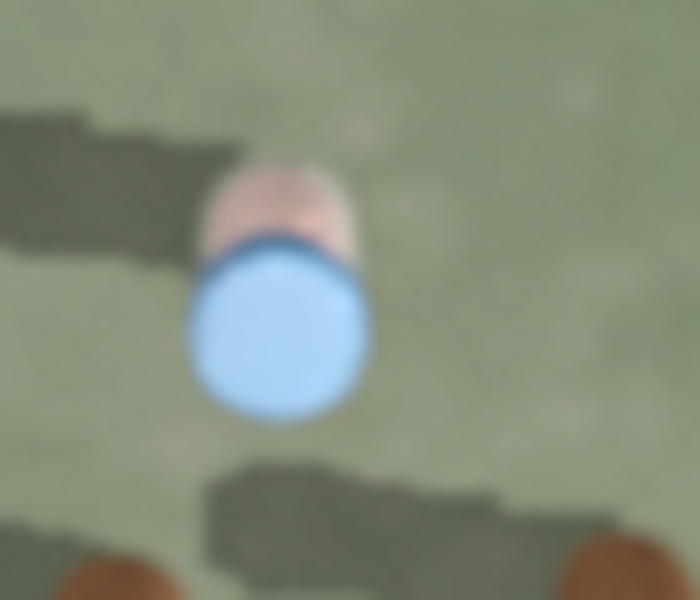

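View pics/w3.png

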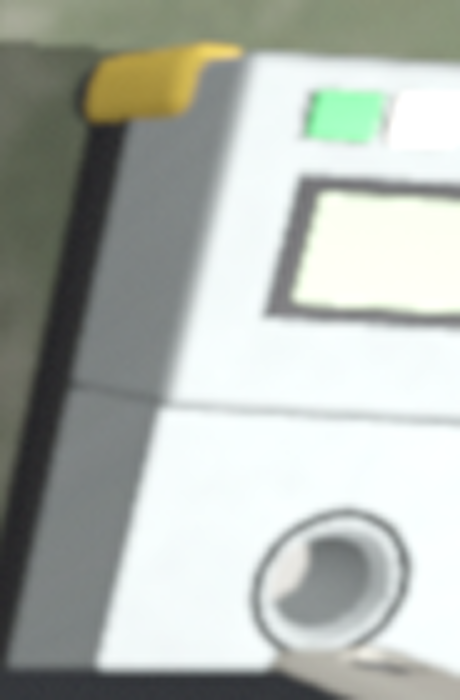

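```bash
python3 -m crank '[[0,0,0,0,0,0,1],[0,0,0,0,0,0,1]]'
python3 - <<'E'
from h import *
for i in range(3):
    o=robot.observe();w=read_camera("wrist")
    hsv=cv2.cvtColor(w["frame"],cv2.COLOR_RGB2HSV)
    b=blobs(w,(98,60,60),(125,255,255),(225,165,70,60),30)
    R=np.array(w["R"]);print(o["time"],o["tool_pos"],b,onz(w,b[0][1],.048) if b else hsv[197,253], -R.T@w["t"]-o["tool_pos"])
E
```

```text
time: 2.55
tool_pos: [0.5291, -0.1866, 0.2002]
tool_rot: [-3.141, 0.001, -3.141]
contact_force: [-0.2, 0.4, -0.1]
opening: 0.0917
2.55 [ 0.52912774 -0.18657997  0.20016392] [([242, 188, 18, 18, 253], [250.58, 196.71])] [ 0.54658512 -0.18959653  0.048     ] [-0.06813842  0.00030021  0.13923817]
2.6 [ 0.52914978 -0.18674655  0.20009134] [([242, 188, 18, 18, 253], [250.82, 196.72])] [ 0.54659764 -0.18950141  0.048     ] [-0.06812752  0.00030683  0.13925015]
2.65 [ 0.52915605 -0.1869077   0.19998851] [([242, 188, 18, 18, 251], [250.82, 196.74])] [ 0.54659946 -0.18965889  0.048     ] [-0.06811152  0.00031978  0.13928399]
```

```bash
python3 -m crank '[[-1.75,-0.27,3,0,0,0,1],[-1.75,-0.27,7,0,0,0,1],[-1.75,-0.27,10,0,0,0,1],[-1.75,-0.27,10,0,0,0,1],[-1.75,-0.27,10,0,0,0,1]]'
python3 - <<'E'
from h import *
for i in range(3):
    w=read_camera("wrist")
    b=blobs(w,(98,60,60),(125,255,255),(190,110,140,260),30)
    print(b,onz(w,b[0][1],.048))
cv2.imwrite("pics/w4.png",w["frame"][:,:,::-1])
plan([.5467,-.1896,.043])
E
```

```text
time: 3.32
tool_pos: [0.5474, -0.1904, 0.101]
tool_rot: [-3.141, 0.002, 3.141]
contact_force: [0.3, -0.6, 0.4]
opening: 0.0916
[([242, 197, 25, 27, 546], [254.02, 210.26])] [ 0.54640889 -0.18978584  0.048     ]
[([242, 196, 25, 28, 545], [254.1, 209.69])] [ 0.54633418 -0.18985517  0.048     ]
[([242, 196, 25, 28, 545], [254.1, 209.7])] [ 0.54637694 -0.18986475  0.048     ]
shift cm [0.09 0.09 5.83] turn deg [-0.07  0.15 -0.02] now [ 0.5474 -0.1905  0.1013] [-3.1404e+00  2.6000e-03  3.1413e+00] open 0.0916 t 3.48 F [ 0.04 -0.08  0.2 ]
```

View pics/w4.png

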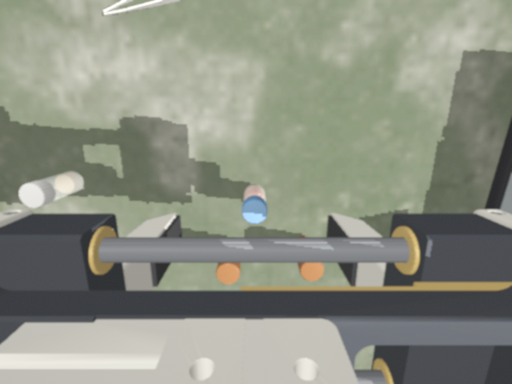

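The wrist view shows the cap centred between the jaws at (254,210), with nothing else between the fingers. I'll descend and grip.

```bash
python3 -m crank '[[0.1,0.06,3,0,0,0,1],[0.1,0.06,5.8,0,0,0,1],[0.1,0.06,5.8,0,0,0,1],[0.1,0.06,5.8,0,0,0,0.8]]'; python3 -m crank '[[0,0,0,0,0,0,0.6],[0,0,0,0,0,0,0.4],[0,0,0,0,0,0,0.1],[0,0,0,0,0,0,0.1],[0,0,0,0,0,0,0.1]]' 12; python3 -m crank '[[0,0,0,0,0,0,0.1],[0,0,0,0,0,0,0.1]]'
```

```text
time: 3.98
tool_pos: [0.5465, -0.1899, 0.0432]
tool_rot: [-3.141, 0.002, 3.141]
contact_force: [0.0, -0.2, 0.3]
opening: 0.0858
time: 4.6
tool_pos: [0.5456, -0.1895, 0.0417]
tool_rot: [3.141, -0.0, 3.141]
contact_force: [0.2, -0.4, 0.5]
opening: 0.0365
time: 4.85
tool_pos: [0.5456, -0.1895, 0.0416]
tool_rot: [3.141, -0.0, 3.141]
contact_force: [0.7, 0.8, 0.6]
opening: 0.0187
```

```bash
python3 -m crank '[[0,0,-1.5,0,0,0,0.1],[0,0,-5,0,0,0,0.1],[0,0,-10,0,0,0,0.1],[0,0,-10,0,0,0,0.1]]'; python3 -m crank '[[0,4,0,0,0,0,0.1],[0,9,0,0,0,0,0.1],[0,14,0,0,0,0,0.1],[0,18,0,0,0,0,0.1],[0,18,0,0,0,0,0.1]]'
python3 - <<'E'
from h import *
w=read_camera("wrist");cv2.imwrite("pics/w5.png",w["frame"][:,:,::-1])
s=read_camera("scene");crop(s,150,140,160,120,5,"pics/s5.png")
plan([.5456,.07,.14])
E
```

```text
time: 5.35
tool_pos: [0.548, -0.1906, 0.1469]
tool_rot: [-3.137, 0.009, 3.141]
contact_force: [0.7, -0.3, -0.1]
opening: 0.0191
time: 5.98
tool_pos: [0.5451, -0.0069, 0.1415]
tool_rot: [3.141, -0.001, -3.138]
contact_force: [-0.2, -1.5, 0.3]
opening: 0.0184
shift cm [-0.01  7.94  0.15] turn deg [-0.01 -0.02  0.04] now [ 0.5455 -0.0094  0.1416] [-3.1414e+00 -4.0000e-04 -3.1408e+00] open 0.0189 t 6.08 F [-0.28 -0.25  0.17]
```

View pics/w5.png

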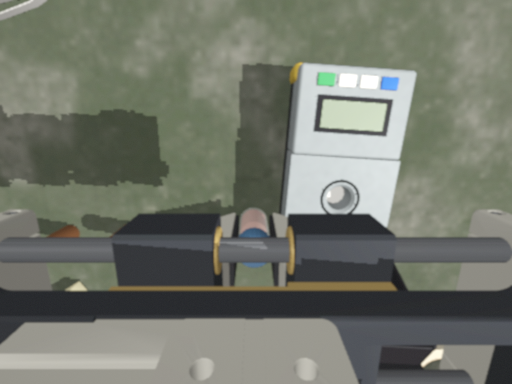

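View pics/s5.png

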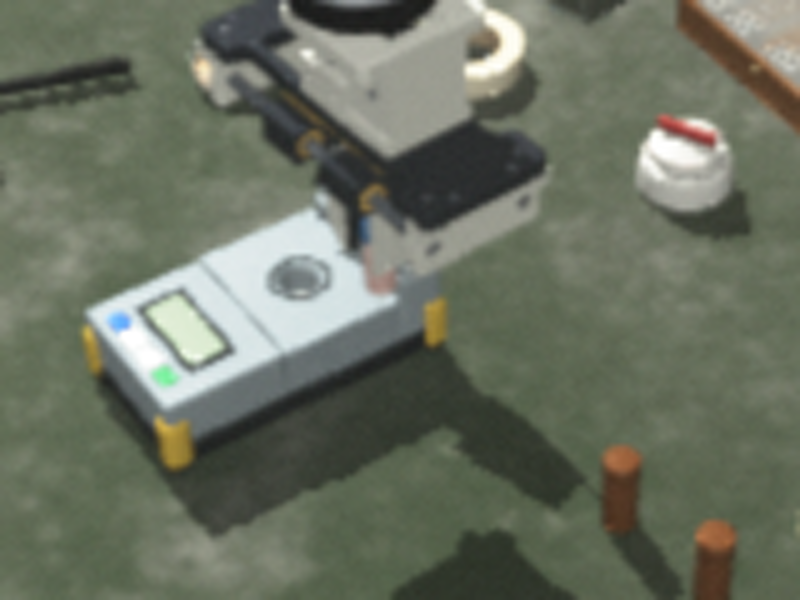

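The vial is held upright in the jaws, with its cap at wrist (254,245). The well ring is clear at (340,198). Now to measure the well again.

Run:
```python
from h import *
w=read_camera("wrist")
crop(w,285,145,120,75,6,"pics/w6.png")
g=cv2.cvtColor(w["frame"],cv2.COLOR_RGB2GRAY)
m=((g<130)*255).astype(np.uint8)[172:217,312:370]
cs,_=cv2.findContours(m,cv2.RETR_EXTERNAL,cv2.CHAIN_APPROX_NONE)
for c in cs:
    if len(c)>20:
        e=cv2.fitEllipse(c); u=(e[0][0]+312,e[0][1]+172); print(len(c),u,e[1],onz(w,u,.05),onz(w,u,.054))
# case front corners, on deck
for uv in[(292,154),(399,160),(302,66),(414,72)]: print(uv,onz(w,uv,.05))
```

```text
177 (341.8475856781006, 201.18220138549805) (38.440242767333984, 55.27983093261719) [0.5492433  0.07013325 0.05      ] [0.54800065 0.06875995 0.054     ]
(292, 154) [0.50691935 0.02384799 0.05      ]
(399, 160) [0.51205095 0.11637547 0.05      ]
(302, 66) [0.43715985 0.02924029 0.05      ]
(414, 72) [0.44152303 0.11871494 0.05      ]
```

View pics/w6.png

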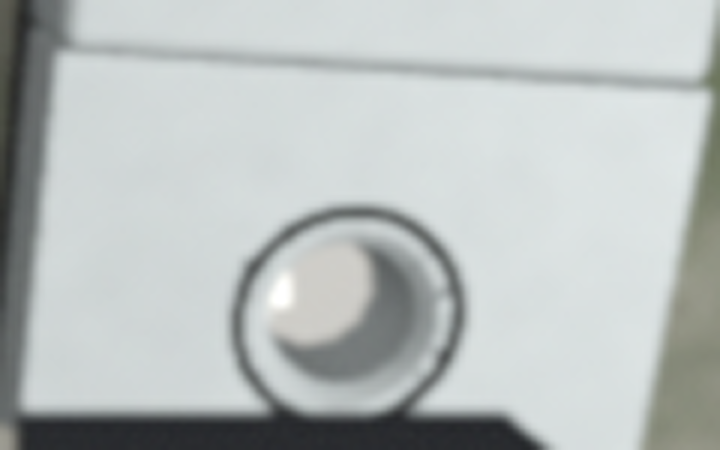

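The ring is partly hidden, so I'll centre in y and back off 3 cm to see it whole.

```bash
python3 -m crank '[[1,3,-0.2,0,0,0,0.1],[2.5,6,-0.2,0,0,0,0.1],[3.5,8,-0.2,0,0,0,0.1],[3.5,8,-0.2,0,0,0,0.1],[3.5,8,-0.2,0,0,0,0.1]]';python3 -m crank '[[0,0,0,0,0,0,0.1],[0,0,0,0,0,0,0.1]]'
python3 - <<'E'
from h import *
w=read_camera("wrist")
crop(w,195,110,120,100,6,"pics/w7.png");cv2.imwrite("pics/w7f.png",w["frame"][:,:,::-1])
plan([.546,.07,.14])
E
```

```text
time: 6.75
tool_pos: [0.5113, 0.0693, 0.1438]
tool_rot: [-3.141, 0.001, 3.14]
contact_force: [0.3, -0.9, 0.2]
opening: 0.0186
time: 7.0
tool_pos: [0.511, 0.0698, 0.1436]
tool_rot: [3.142, 0.0, 3.14]
contact_force: [-0.0, -0.4, -0.5]
opening: 0.019
shift cm [-3.5   0.01  0.36] turn deg [ 0.    0.   -0.07] now [0.511  0.07   0.1436] [3.1416 0.     3.1404] open 0.0186 t 7.05 F [ 0.84 -0.46 -0.67]
```

View pics/w7.png

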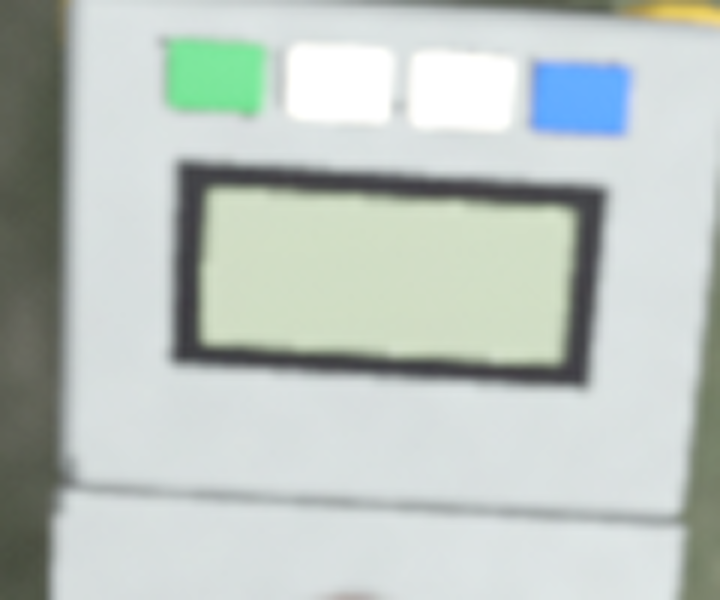

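View pics/w7f.png

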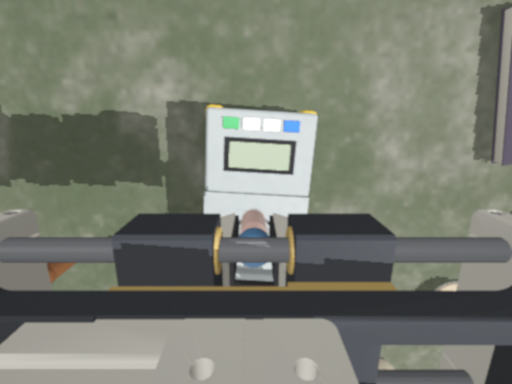

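The view is blocked from here because the well moved down the image behind the gripper. I'll go up and forward instead.

```bash
python3 -m crank '[[-2,0,-4,0,0,0,0.1],[-3.5,0,-7,0,0,0,0.1],[-3.5,0,-7,0,0,0,0.1],[-3.5,0,-7,0,0,0,0.1],[-3.5,0,-7,0,0,0,0.1]]';python3 -m crank '[[0,0,0,0,0,0,0.1],[0,0,0,0,0,0,0.1]]'
python3 - <<'E'
from h import *
w=read_camera("wrist")
crop(w,195,110,120,100,6,"pics/w8.png")
plan([.546,.07,.14])
g=cv2.cvtColor(w["frame"],cv2.COLOR_RGB2GRAY)
p=proj(w,[.546,.0705,.05]).astype(int);print(p)
x0,y0=p[0]-22,p[1]-22
m=((g<140)*255).astype(np.uint8)[y0:y0+44,x0:x0+44]
cs,_=cv2.findContours(m,cv2.RETR_EXTERNAL,cv2.CHAIN_APPROX_NONE)
for c in cs:
    if len(c)>20:
        e=cv2.fitEllipse(c); u=(e[0][0]+x0,e[0][1]+y0); print(len(c),u,e[1],onz(w,u,.05),onz(w,u,.054))
E
```

```text
time: 7.68
tool_pos: [0.5447, 0.0705, 0.2124]
tool_rot: [3.141, -0.003, 3.141]
contact_force: [-0.2, 0.1, -0.6]
opening: 0.0189
time: 7.92
tool_pos: [0.5455, 0.0705, 0.2134]
tool_rot: [3.142, -0.001, 3.141]
contact_force: [-0.0, 0.4, 0.3]
opening: 0.0184
shift cm [-0.04 -0.05  7.35] turn deg [ 0.   -0.02 -0.02] now [0.5456 0.0705 0.2135] [ 3.1416e+00 -3.0000e-04  3.1412e+00] open 0.0188 t 7.97 F [-0.21  0.78  0.72]
[253 180]
42 (np.float64(252.72500038146973), np.float64(176.15877532958984)) (18.165618896484375, 21.343217849731445) [0.5414635 0.0699105 0.05     ] [0.54061867 0.06992278 0.054     ]
```

View pics/w8.png

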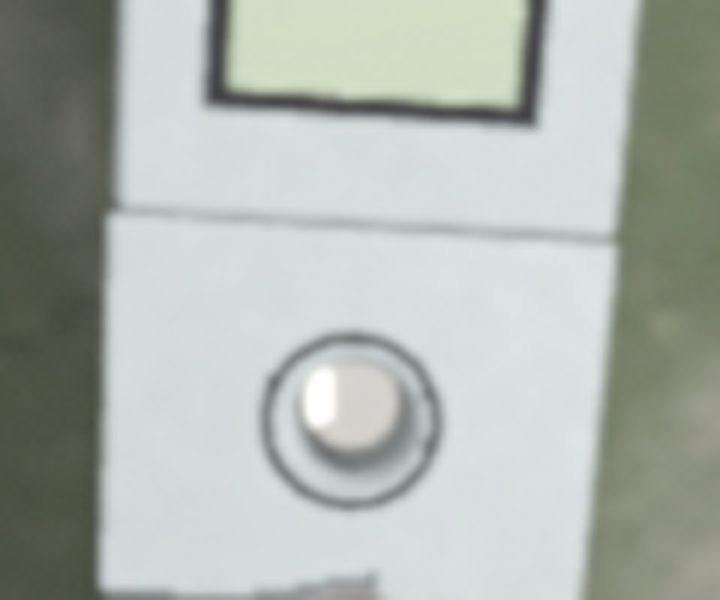

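The well ring is centred at wrist (253.2,179.8), which gives (0.546, 0.0706). That agrees with the top view to 1.5 mm. I'll descend to just above the deck.

```bash
python3 -m crank '[[0.05,0,4,0,0,0,0.1],[0.05,0,8,0,0,0,0.1],[0.05,0,11.4,0,0,0,0.1],[0.05,0,11.4,0,0,0,0.1],[0.05,0,11.4,0,0,0,0.1]]';python3 -m crank '[[0,0,0,0,0,0,0.1],[0,0,0,0,0,0,0.1]]'
python3 - <<'E'
from h import *
s=read_camera("scene");t=read_camera("top")
crop(s,170,150,80,75,8,"pics/s9.png");crop(t,190,175,80,90,6,"pics/t9.png")
plan([.5451,.0704,.075])
E
```

```text
time: 8.6
tool_pos: [0.5461, 0.0705, 0.101]
tool_rot: [3.142, 0.002, 3.141]
contact_force: [0.0, 0.2, -0.2]
opening: 0.0187
time: 8.85
tool_pos: [0.5458, 0.0705, 0.1009]
tool_rot: [3.142, 0.002, 3.141]
contact_force: [0.4, -0.4, 0.3]
opening: 0.0189
shift cm [ 0.05 -0.01  2.54] turn deg [ 0.    0.07 -0.02] now [0.5456 0.0705 0.1004] [3.1415e+00 1.3000e-03 3.1413e+00] open 0.0189 t 8.95 F [ 0.26 -0.37 -0.24]
```

View pics/s9.png

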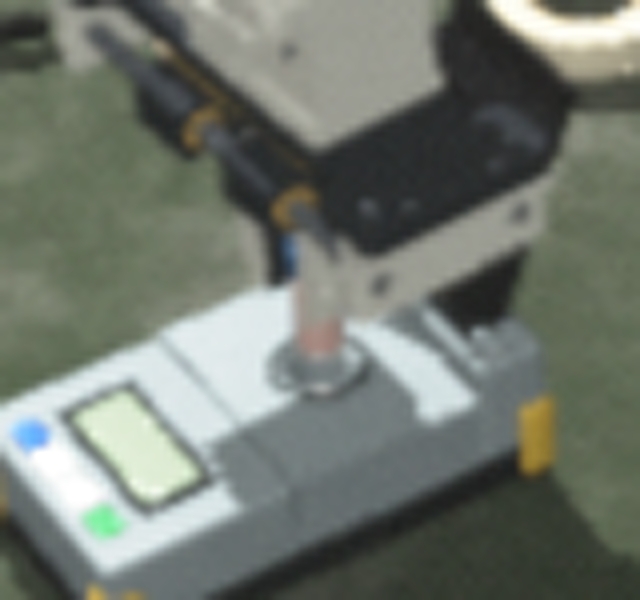

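The scene view shows the vial foot at (318,360) directly over the ring at (316,369). I'll insert it while watching the force.

```bash
python3 -m crank '[[0.05,0,0.6,0,0,0,0.1],[0.05,0,1.0,0,0,0,0.1],[0.05,0,1.3,0,0,0,0.1],[0.05,0,1.3,0,0,0,0.1]]';python3 -m crank '[[0,0,0.5,0,0,0,0.1],[0,0,1,0,0,0,0.1],[0,0,1,0,0,0,0.1]]'; python3 -c "
from h import *
plan([.5451,.0704,.075])"
```

```text
time: 9.45
tool_pos: [0.5445, 0.0705, 0.0863]
tool_rot: [3.142, -0.001, 3.141]
contact_force: [-0.2, 0.8, -0.8]
opening: 0.0186
time: 9.82
tool_pos: [0.5444, 0.0705, 0.0762]
tool_rot: [3.142, -0.001, 3.141]
contact_force: [0.4, -0.0, -0.8]
opening: 0.019
shift cm [-0.07 -0.01  0.12] turn deg [ 0.01 -0.06 -0.02] now [0.5444 0.0705 0.0762] [ 3.1415e+00 -1.1000e-03  3.1412e+00] open 0.019 t 9.82 F [ 0.37 -0.   -0.75]
```

```bash
python3 -m crank '[[-0.05,0,0.15,0,0,0,0.1],[-0.05,0,0.15,0,0,0,0.1]]';python3 -m crank '[[0,0,0,0,0,0,0.3],[0,0,0,0,0,0,0.45],[0,0,0,0,0,0,0.5],[0,0,0,0,0,0,0.5]]'
python3 - <<'E'
from h import *
s=read_camera("scene")
crop(s,170,150,80,75,8,"pics/s10.png")
plan([.5451,.0704,.17])
E
```

```text
time: 10.07
tool_pos: [0.5453, 0.0705, 0.0752]
tool_rot: [3.141, 0.0, 3.141]
contact_force: [0.7, 0.2, -0.3]
opening: 0.019
time: 10.58
tool_pos: [0.5453, 0.0705, 0.0753]
tool_rot: [3.142, 0.0, 3.141]
contact_force: [0.9, 0.6, -0.8]
opening: 0.0457
shift cm [ 0.01 -0.01 -9.48] turn deg [ 0.    0.   -0.02] now [0.5452 0.0705 0.0752] [3.1415e+00 1.0000e-04 3.1412e+00] open 0.0457 t 10.62 F [-0.43 -0.46  0.41]
```

View pics/s10.png

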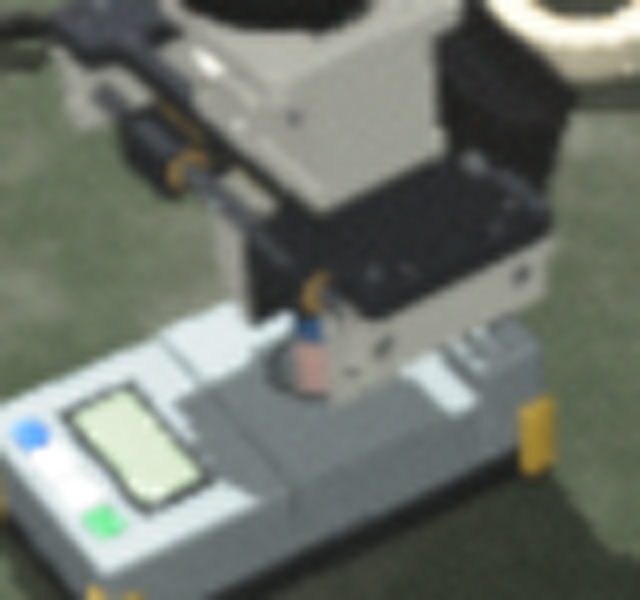

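The vial stands in the well and the fingers are clear of it. I'll go straight up, then look.

```bash
python3 -m crank '[[0,0,-2,0,0,0,0.5],[0,0,-6,0,0,0,0.5],[0,0,-11,0,0,0,0.5],[0,0,-15,0,0,0,0.5],[0,0,-15,0,0,0,0.5]]'; python3 -m crank '[[2,0,0,0,0,0,0],[6,0,-2,0,0,0,0],[11,0,-2,0,0,0,0],[15,0,-2,0,0,0,0],[15,0,-2,0,0,0,0]]'
python3 - <<'E'
from h import *
s=read_camera("scene");t=read_camera("top");w=read_camera("wrist")
crop(s,170,130,100,95,6,"pics/s11.png");crop(t,190,160,80,90,6,"pics/t11.png");cv2.imwrite("pics/w11.png",w["frame"][:,:,::-1])
plan([.5451,.0704,.17])
print(blobs(s,(98,60,60),(125,255,255),(190,150,60,60)),blobs(t,(98,60,60),(125,255,255),(205,200,40,30)))
E
```

```text
time: 11.25
tool_pos: [0.5468, 0.0705, 0.2287]
tool_rot: [-3.142, 0.007, 3.141]
contact_force: [0.4, -0.0, -0.2]
opening: 0.0461
time: 11.88
tool_pos: [0.3925, 0.0707, 0.2444]
tool_rot: [3.141, -0.002, 3.142]
contact_force: [0.5, -0.1, 0.9]
opening: 0.002
shift cm [-1.492e+01 -1.000e-02  7.490e+00] turn deg [ 0.    0.01 -0.02] now [0.3959 0.0705 0.2449] [3.1415e+00 2.0000e-04 3.1412e+00] open 0.0006 t 12.03 F [-0.32 -0.29 -0.17]
[([206, 185, 7, 8, 41], [209.17, 188.32])] [([217, 214, 7, 6, 34], [220.32, 216.59])]
```

View pics/s11.png

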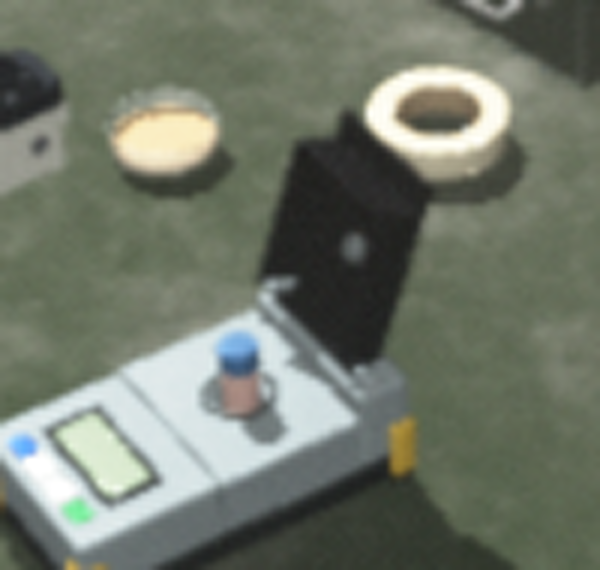

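View pics/t11.png

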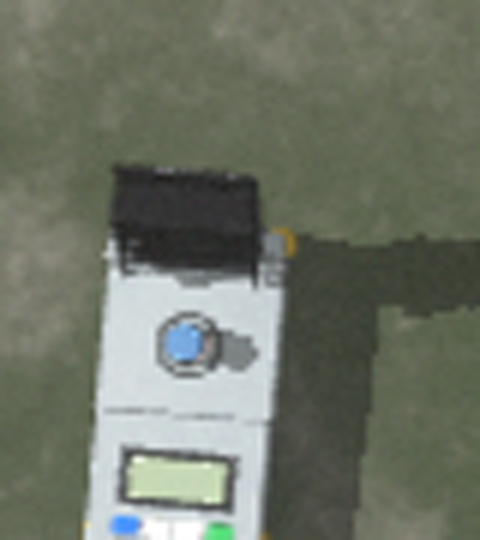

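View pics/w11.png

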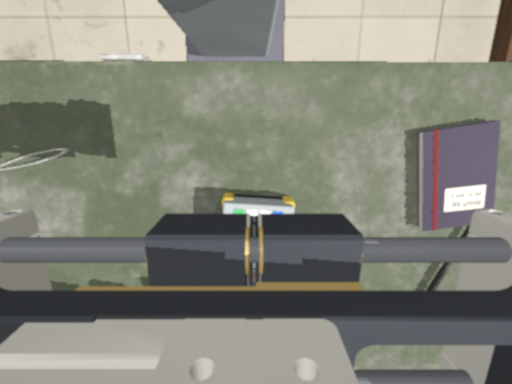

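The vial stands upright in the well, with its cap at scene (209,187) and top (221,217). The hood leans back; its outer lip corners are at t11 (118,165) and (258,180), s11 (348,112) and (432,185).

Run:
```python
from h import *
t=read_camera("top");s=read_camera("scene")
T=lambda x,y:(190+(x+.5)/6-.5,160+(y+.5)/6-.5)
S=lambda x,y:(170+(x+.5)/6-.5,130+(y+.5)/6-.5)
for n,a,b in[("cap top",T(186,343),S(238,343)),("lip L",T(118,166),S(348,112)),("lip R",T(258,180),S(432,187))]:
    x,e=tri((t,a),(s,b)); print(n,x.round(4),np.round(e,4))
well=np.array([.546,.0703]);yaw=-np.radians(3.2)
ex=np.array([np.cos(yaw),np.sin(yaw)])
h=well+.045*ex
print("hinge",h)
for th in np.arange(1.4,2.15,.1):
    r,z=.099,.009
    # dir in plane: shut (-1,0), normal up (0,1); rotate
    d=np.array([-np.cos(th),np.sin(th)]);n=np.array([np.sin(th),np.cos(th)])
    p=r*d+z*n; q=h+ex*p[0]
    print(round(th,1),q.round(4),round(.066+p[1],4))
```

```text
cap top [0.547  0.0684 0.0835] [0.0004 0.0004]
lip L [0.634  0.0974 0.1565] [0.0003 0.0003]
lip R [0.6287 0.0283 0.1576] [0.0001 0.0001]
hinge [0.59092983 0.06778803]
1.4 [0.583  0.0682] 0.1651
1.5 [0.5929 0.0677] 0.1654
1.6 [0.6028 0.0671] 0.1647
1.7 [0.6126 0.0666] 0.163
1.8 [0.6221 0.066 ] 0.1604
1.9 [0.6314 0.0655] 0.1568
2.0 [0.6402 0.065 ] 0.1523
2.1 [0.6486 0.0646] 0.1469
```

Hood angle is about 1.9 rad and the lip top is about 0.157 high. I'll work out the finger path behind the hood and along the closing arc.

```bash
cat > arc.py <<'E'
from h import *
yaw=-np.radians(3.2);ex=np.array([np.cos(yaw),np.sin(yaw)]);hg=np.array([.546,.0703])+.045*ex
def tcp(th,r,n=.009,half=.0095):
    d=np.array([-np.cos(th),np.sin(th)]);m=np.array([np.sin(th),np.cos(th)])
    p=r*d+n*m; q=hg+ex*(p[0]+half)
    return np.array([q[0],q[1],.066+p[1]+.019])
E
python3 - <<'E'
from arc import *
for th in np.arange(1.5,-.01,-.15):
    print(round(th,2),tcp(th,.085+.007*min(1,(1.5-th)/.8)).round(4))
p=hg+ex*.075
plan([p[0],p[1],.26],yaw=np.pi+yaw)
E
```

```text
1.5 [0.6034 0.0671 0.1704]
1.35 [0.5903 0.0678 0.1712]
1.2 [0.5771 0.0686 0.1699]
1.05 [0.564  0.0693 0.1666]
0.9 [0.5514 0.07   0.1613]
0.75 [0.5396 0.0707 0.154 ]
0.6 [0.5297 0.0712 0.1444]
0.45 [0.5216 0.0717 0.1331]
0.3 [0.5153 0.072  0.1208]
0.15 [0.5109 0.0723 0.1076]
0.0 [0.5086 0.0724 0.094 ]
shift cm [-26.97  -0.68  -1.52] turn deg [ 0.   -0.02  3.17] now [0.3961 0.0705 0.2448] [ 3.1415e+00 -3.0000e-04  3.1411e+00] open 0.0007 t 12.12 F [-0.3   0.15 -1.13]
```

```bash
python3 -m crank '[[-5,-0.1,-1.5,0,0,1,0],[-11,-0.3,-1.5,0,0,2,0],[-17,-0.5,-1.5,0,0,3.2,0],[-22.5,-0.6,-1.5,0,0,3.2,0],[-27,-0.7,-1.5,0,0,3.2,0]]'; python3 -m crank '[[0,0,0,0,0,0,0],[0,0,0,0,0,0,0],[0,0,0,0,0,0,0]]'
python3 - <<'E'
from arc import *
p=hg+ex*.075
plan([p[0],p[1],.152],yaw=np.pi+yaw)
s=read_camera("scene");crop(s,170,110,120,110,6,"pics/s12.png")
E
```

```text
time: 12.75
tool_pos: [0.6677, 0.0632, 0.2586]
tool_rot: [3.142, -0.001, 3.085]
contact_force: [-0.1, -0.2, 0.6]
opening: 0.0006
time: 13.12
tool_pos: [0.6645, 0.0636, 0.2608]
tool_rot: [3.141, 0.0, 3.086]
contact_force: [-0.1, 0.8, 0.2]
opening: 0.0004
shift cm [-1.300e-01  1.000e-02  1.088e+01] turn deg [ 0.01  0.01 -0.01] now [0.6645 0.0636 0.2608] [3.1415e+00 2.0000e-04 3.0856e+00] open 0.0004 t 13.12 F [-0.06  0.83  0.19]
```

View pics/s12.png

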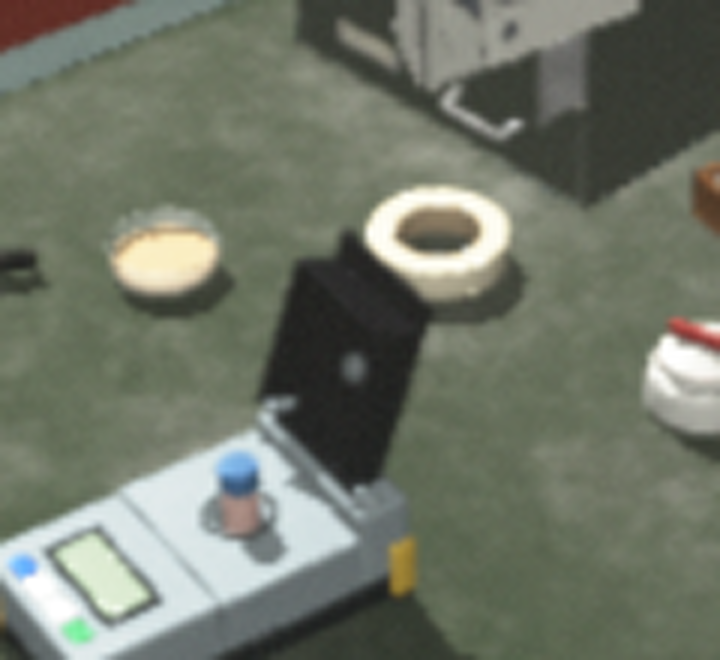

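The vial and hood are unchanged and the tool is above and behind the hood. I'll descend behind it.

```bash
python3 -m crank '[[-0.4,0,3,0,0,0,0],[-0.4,0,6,0,0,0,0],[-0.4,0,9,0,0,0,0],[-0.4,0,10.8,0,0,0,0],[-0.4,0,10.8,0,0,0,0]]'; python3 -m crank '[[0,0,0,0,0,0,0],[0,0,0,0,0,0,0]]'
python3 - <<'E'
from arc import *
for th in (1.5,): plan(tcp(th,.085),yaw=np.pi+yaw)
s=read_camera("scene");crop(s,170,110,120,110,6,"pics/s13.png")
E
```

```text
time: 13.8
tool_pos: [0.668, 0.0634, 0.1516]
tool_rot: [3.142, -0.002, 3.086]
contact_force: [0.1, 0.6, -0.2]
opening: 0.0005
time: 14.05
tool_pos: [0.6697, 0.0633, 0.1538]
tool_rot: [3.141, 0.003, 3.085]
contact_force: [-0.2, -0.3, 0.8]
opening: 0.0005
shift cm [ 6.64  0.01 -1.68] turn deg [ 0.01  0.15 -0.02] now [0.6697 0.0633 0.1538] [3.1414e+00 2.5000e-03 3.0854e+00] open 0.0005 t 14.05 F [-0.21 -0.26  0.83]
```

View pics/s13.png

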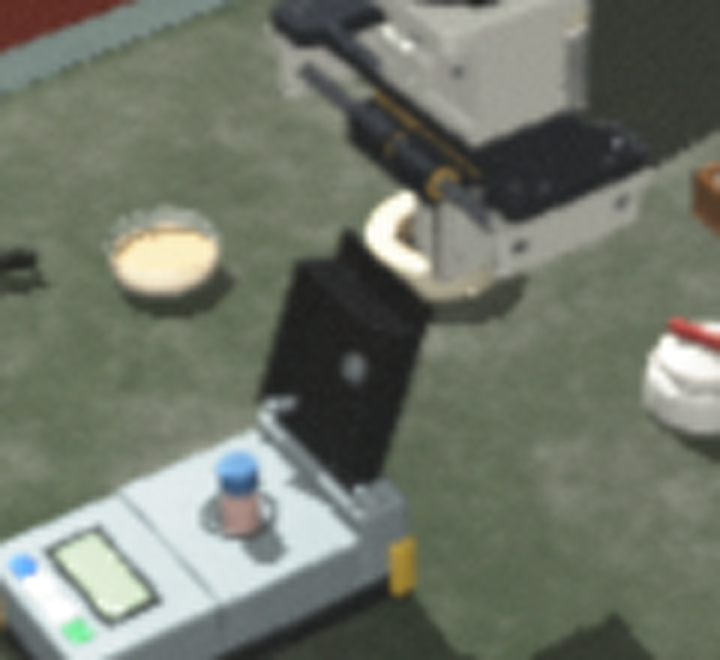

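```bash
python3 -m crank '[[1.2,0,0.1,0,0,0,0],[2.4,0,0.1,0,0,0,0],[3.2,0,-0.2,0,0,0,0],[4,0,-0.5,0,0,0,0],[4,0,-0.5,0,0,0,0]]'
python3 - <<'E'
from arc import *
for th in (1.5,1.2): plan(tcp(th,.085),yaw=np.pi+yaw)
s=read_camera("scene");crop(s,170,110,120,110,6,"pics/s14.png")
E
```

```text
time: 14.72
tool_pos: [0.6292, 0.0655, 0.158]
tool_rot: [3.141, 0.001, 3.085]
contact_force: [-0.1, -0.7, 0.5]
opening: 0.0006
shift cm [ 2.58  0.01 -1.25] turn deg [ 0.01  0.05 -0.02] now [0.6292 0.0655 0.158 ] [3.1415e+00 8.0000e-04 3.0855e+00] open 0.0006 t 14.72 F [-0.06 -0.71  0.53]
shift cm [ 5.12  0.01 -0.95] turn deg [ 0.01  0.05 -0.02] now [0.6292 0.0655 0.158 ] [3.1415e+00 8.0000e-04 3.0855e+00] open 0.0006 t 14.72 F [-0.06 -0.71  0.53]
```

View pics/s14.png

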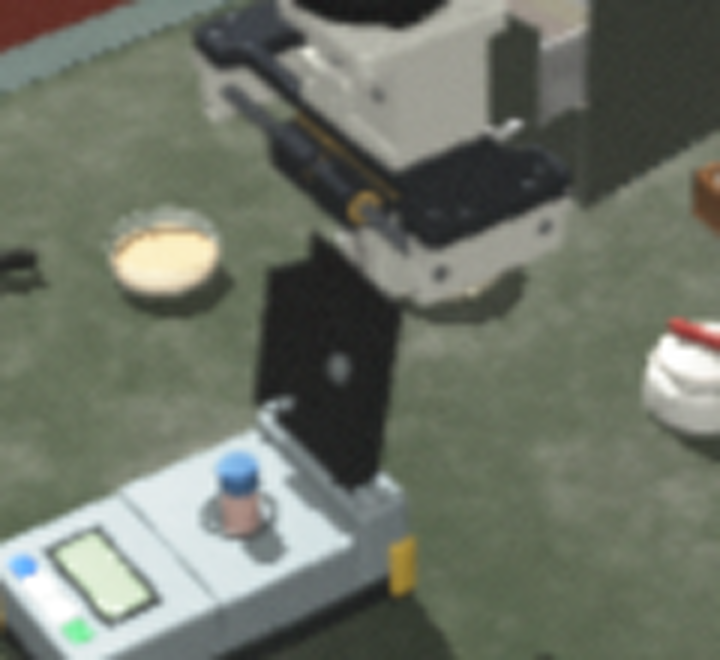

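The fingers are pushing the hood from behind; its lip is now near vertical at (320,240), and the force is small. I'll continue along the arc.

```bash
python3 -m crank '[[1.3,0,-0.6,0,0,0,0],[2.6,0,-1.2,0,0,0,0],[3.9,0,-1.2,0,0,0,0],[5.1,0,-1.0,0,0,0,0],[5.1,0,-1.0,0,0,0,0]]'
python3 - <<'E'
from arc import *
for th in (1.05,.9,.75,.6): plan(tcp(th,.09),yaw=np.pi+yaw)
s=read_camera("scene");crop(s,170,110,120,110,6,"pics/s15.png")
E
```

```text
time: 15.4
tool_pos: [0.5773, 0.0685, 0.1678]
tool_rot: [3.142, -0.0, 3.086]
contact_force: [-0.3, -0.1, -0.5]
opening: 0.0002
shift cm [1.38 0.   0.02] turn deg [ 0.   -0.01 -0.01] now [0.5773 0.0685 0.1678] [ 3.1415e+00 -2.0000e-04  3.0856e+00] open 0.0002 t 15.4 F [-0.34 -0.07 -0.47]
shift cm [2.58 0.   0.67] turn deg [ 0.   -0.01 -0.01] now [0.5773 0.0685 0.1678] [ 3.1415e+00 -2.0000e-04  3.0856e+00] open 0.0002 t 15.4 F [-0.34 -0.07 -0.47]
shift cm [3.66 0.   1.49] turn deg [ 0.   -0.01 -0.01] now [0.5773 0.0685 0.1678] [ 3.1415e+00 -2.0000e-04  3.0856e+00] open 0.0002 t 15.4 F [-0.34 -0.07 -0.47]
shift cm [4.61 0.   2.45] turn deg [ 0.   -0.01 -0.01] now [0.5773 0.0685 0.1678] [ 3.1415e+00 -2.0000e-04  3.0856e+00] open 0.0002 t 15.4 F [-0.34 -0.07 -0.47]
```

View pics/s15.png

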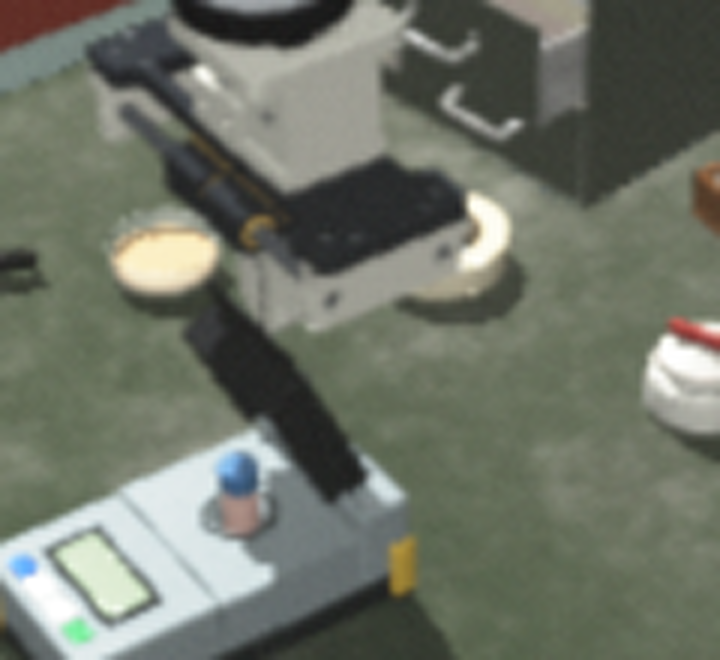

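The hood is at about 1.1 rad, following the fingers. Continuing toward 0.45.

```bash
python3 -m crank '[[1.4,0,0.05,0,0,0,0],[2.6,0,0.6,0,0,0,0],[3.7,0,1.4,0,0,0,0],[4.65,0,2.4,0,0,0,0],[4.65,0,2.4,0,0,0,0]]'
python3 - <<'E'
from arc import *
for th in (.6,.45,.3,.15,0): plan(tcp(th,.092),yaw=np.pi+yaw)
s=read_camera("scene");crop(s,170,110,120,110,6,"pics/s16.png")
E
```

```text
time: 16.08
tool_pos: [0.5315, 0.071, 0.1429]
tool_rot: [3.142, -0.001, 3.085]
contact_force: [-0.2, -0.2, 0.4]
opening: 0.0006
shift cm [ 0.18  0.01 -0.15] turn deg [ 0.   -0.07 -0.02] now [0.5315 0.071  0.1429] [ 3.1416e+00 -1.2000e-03  3.0854e+00] open 0.0006 t 16.07 F [-0.23 -0.15  0.43]
shift cm [0.99 0.01 0.98] turn deg [ 0.   -0.07 -0.02] now [0.5315 0.071  0.1429] [ 3.1416e+00 -1.2000e-03  3.0854e+00] open 0.0006 t 16.07 F [-0.23 -0.15  0.43]
shift cm [1.62 0.01 2.22] turn deg [ 0.   -0.07 -0.02] now [0.5315 0.071  0.1429] [ 3.1416e+00 -1.2000e-03  3.0854e+00] open 0.0006 t 16.07 F [-0.23 -0.15  0.43]
shift cm [2.06 0.01 3.53] turn deg [ 0.   -0.07 -0.02] now [0.5315 0.071  0.1429] [ 3.1416e+00 -1.2000e-03  3.0854e+00] open 0.0006 t 16.07 F [-0.23 -0.15  0.43]
shift cm [2.29 0.01 4.89] turn deg [ 0.   -0.07 -0.02] now [0.5315 0.071  0.1429] [ 3.1416e+00 -1.2000e-03  3.0854e+00] open 0.0006 t 16.07 F [-0.23 -0.15  0.43]
```

View pics/s16.png

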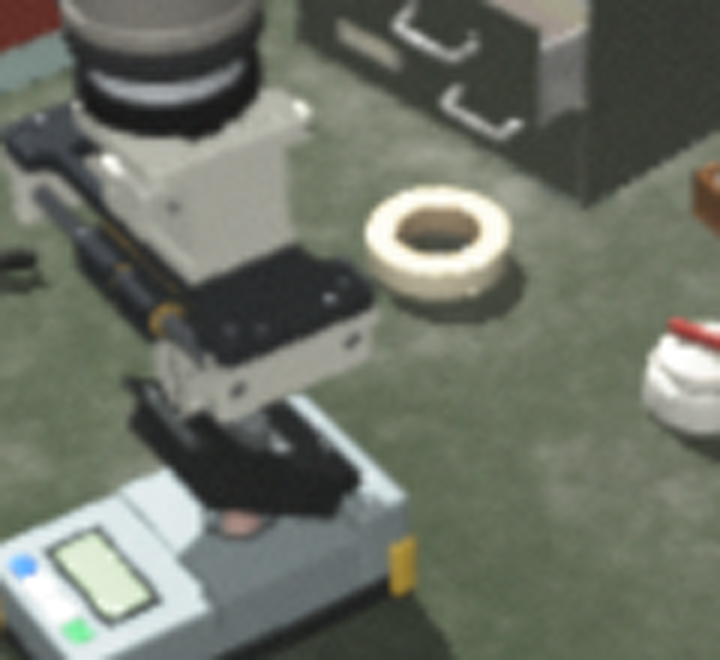

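The hood is at about 0.55 rad with the fingers on top behind the lip rib. I'll go on slowly down to the vial and watch the force.

```bash
python3 -m crank '[[0.6,0,0.6,0,0,0,0],[1.0,0,1.2,0,0,0,0],[1.4,0,1.8,0,0,0,0],[1.65,0,2.3,0,0,0,0],[1.65,0,2.3,0,0,0,0]]'; python3 -m crank '[[0.25,0,0.7,0,0,0,0],[0.4,0,1.3,0,0,0,0],[0.5,0,1.8,0,0,0,0],[0.5,0,1.8,0,0,0,0]]'
python3 - <<'E'
from arc import *
for th in (.15,0): plan(tcp(th,.092),yaw=np.pi+yaw)
s=read_camera("scene");crop(s,170,110,120,110,6,"pics/s17.png")
E
```

```text
time: 16.75
tool_pos: [0.5153, 0.0719, 0.1199]
tool_rot: [3.141, -0.0, 3.085]
contact_force: [0.4, -0.2, 0.9]
opening: 0.0004
time: 17.25
tool_pos: [0.5104, 0.0722, 0.1019]
tool_rot: [3.142, -0.0, 3.085]
contact_force: [0.5, -0.1, 1.3]
opening: 0.0007
shift cm [-0.05  0.01 -0.57] turn deg [ 0.01 -0.01 -0.02] now [0.5104 0.0722 0.1019] [ 3.1415e+00 -3.0000e-04  3.0853e+00] open 0.0007 t 17.25 F [ 0.47 -0.11  1.29]
shift cm [0.19 0.01 0.79] turn deg [ 0.01 -0.01 -0.02] now [0.5104 0.0722 0.1019] [ 3.1415e+00 -3.0000e-04  3.0853e+00] open 0.0007 t 17.25 F [ 0.47 -0.11  1.29]
```

View pics/s17.png

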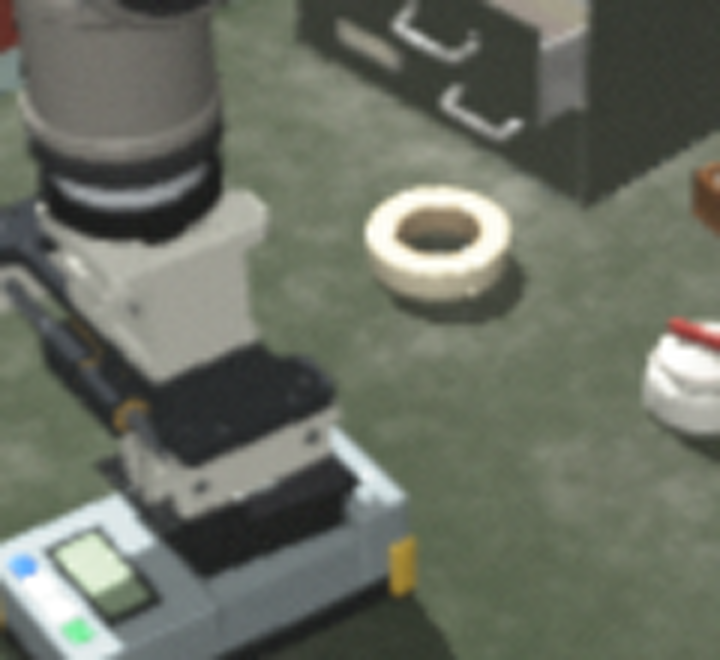

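The force is rising (1.3 N), so the pad is on the cap. I'll press down in small steps.

```bash
python3 -m crank '[[0.05,0,0.25,0,0,0,0],[0.1,0,0.5,0,0,0,0],[0.1,0,0.5,0,0,0,0],[0.1,0,0.5,0,0,0,0]]'; python3 -m crank '[[0,0,0.15,0,0,0,0],[0,0,0.3,0,0,0,0],[0,0,0.3,0,0,0,0],[0,0,0.3,0,0,0,0]]'
```

```text
time: 17.8
tool_pos: [0.5096, 0.0722, 0.0973]
tool_rot: [3.141, 0.0, 3.085]
contact_force: [-0.1, 0.1, 2.1]
opening: 0.0004
time: 18.3
tool_pos: [0.5094, 0.0723, 0.0943]
tool_rot: [3.142, -0.0, 3.085]
contact_force: [-0.9, -0.9, 4.5]
opening: 0.0007
```

```bash
python3 -m crank '[[0,0,0.1,0,0,0,0],[0,0,0.2,0,0,0,0],[0,0,0.2,0,0,0,0],[0,0,0.2,0,0,0,0]]'; python3 -m crank '[[0,0,0.1,0,0,0,0],[0,0,0.2,0,0,0,0],[0,0,0.2,0,0,0,0],[0,0,0.2,0,0,0,0]]'
```

```text
time: 18.8
tool_pos: [0.5094, 0.0722, 0.0939]
tool_rot: [3.142, 0.001, 3.086]
contact_force: [-6.2, -0.6, 19.8]
opening: 0.0002
time: 19.3
tool_pos: [0.5094, 0.0723, 0.0935]
tool_rot: [-3.142, 0.002, 3.086]
contact_force: [-10.8, 0.8, 34.7]
opening: 0.0002
```

The stop is clear: the force rises steeply at TCP z = 0.094, the predicted shut height. 35 N is more than needed, so I'll ease off to about 15 N.

```bash
python3 -m crank '[[0,0,-0.1,0,0,0,0],[0,0,-0.25,0,0,0,0],[0,0,-0.25,0,0,0,0],[0,0,-0.25,0,0,0,0]]'; python3 -m crank '[[0,0,0,0,0,0,0],[0,0,0,0,0,0,0],[0,0,0,0,0,0,0]]'
python3 - <<'E'
from arc import *
s=read_camera("scene");t=read_camera("top");crop(s,150,140,130,100,6,"pics/s18.png");crop(t,190,160,120,90,6,"pics/t18.png");cv2.imwrite("pics/s18f.png",s["frame"][:,:,::-1])
print(robot.observe())
E
```

```text
time: 19.8
tool_pos: [0.5094, 0.0723, 0.094]
tool_rot: [3.142, 0.001, 3.086]
contact_force: [-5.5, 0.6, 16.3]
opening: 0.0002
time: 20.18
tool_pos: [0.5094, 0.0723, 0.094]
tool_rot: [3.142, 0.001, 3.086]
contact_force: [-4.2, 0.6, 15.9]
opening: 0.0006
{'time': 20.275, 'qpos': array([-8.10829879e-03,  4.98893109e-01,  1.75006955e+00,  4.10420094e-05,
        8.92119903e-01, -1.52287864e+00]), 'qvel': array([ 1.63011193e-03, -6.62445717e-04, -7.32741678e-04,  1.17349865e-03,
       -6.39478550e-05, -3.13310368e-03]), 'joint_efforts': array([-3.62039320e-01, -3.76415133e+01, -1.68480116e+01, -4.16214473e-02,
       -1.28713366e+00, -1.17828778e-03]), 'tool_pos': array([0.50937998, 0.07228177, 0.09396081]), 'tool_rot': array([3.14153630e+00, 5.07975901e-04, 3.08554089e+00]), 'contact_force': array([-3.681524  , -0.08910793, 16.23459481]), 'torque': array([0.04986579, 0.73430106, 0.03395296]), 'opening': 0.0003683240861231117}
```

View pics/s18.png

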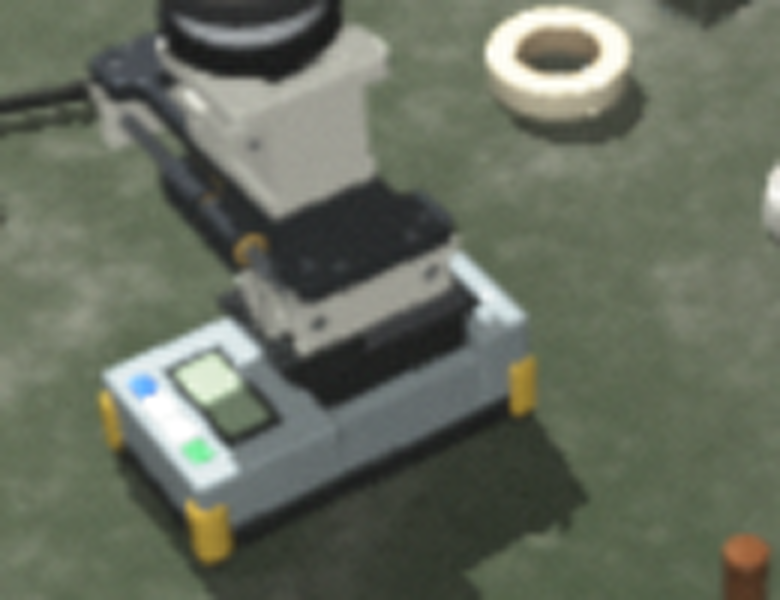

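View pics/s18f.png

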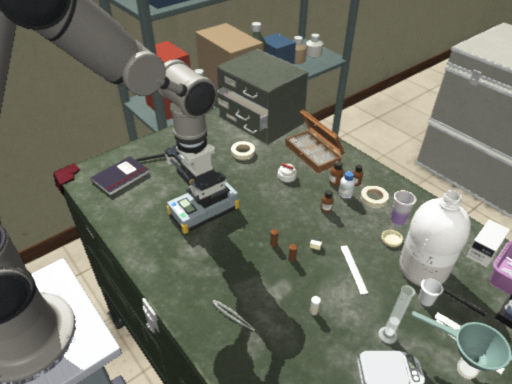

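The pictures show the hood flat on the deck around scene (213,198). The white vial at (315,305), the brown look-alikes and the bystanders have not moved, and the push is steady at about 16 N. Handing in.

```bash
python3 -c "
from cell import robot
print(robot.hand_in())
o=robot.observe();print(o['time'],o['contact_force'],o['tool_pos'])"
```

```text
the job is handed in; nothing more can be done
None
the job is handed in; nothing more can be done
```

I stood the blue-capped vial in the photometer well and let go of it. I then pushed the hood over from behind, pressed it down to its stop, and handed in at about 20 s, still holding it shut with a steady push of about 16 N. Hand-in reports no verdict.

**Last checks:**
- **Vial:** after release, the pictures showed it upright in the well with the hood still open (about 1.9 rad).
- **Stop:** the force reached about 4.5 N where the spring bottoms, then rose steeply at TCP z = 0.094 m, the height worked out for the shut hood. It peaked at about 35 N before I eased it off.
- **Bystanders:** the last scene picture showed the hood flat on the deck, and the white vial, brown look-alikes and the bystanders in view where they had stood. I judged this by eye; the petri dish was behind the arm in that picture.

**Disagreements and gaps:**
- **Heights:** the two-view heights of the deck and cap came out about 3–4 mm high. Well positions from the top and wrist cameras differed by about 1.5 mm.
- **Hidden vial:** it is out of sight under the shut hood, so how far it is pressed down is inferred from the force and height, not seen.

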